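# Lift the cast stamp out of its mould

## Robot

A 7-joint arm with a two-finger parallel gripper is mounted at the origin on the work surface. World frame = base frame: x ahead of the robot, y to its left, z up, the work surface at z = 0. Lengths are in m, angles in rad, forces in N, time in s.
With the tool pointing down it reaches from about 0.35 to 0.9 m from the base axis. Payload 8.1 kg.
Tool frame: the origin (TCP) lies on the centre line of the jaws, within the pads' length; the fingertips stand 19 mm ahead of it and the grasp point (between the pads) is the TCP; z points along the fingers, y is the direction in which the jaws open and shut (so a half turn about z gives the same grasp; the last joint's range is limited). The gripper opens to 92 mm and grips with 3 to 60 N. Pads are 19 mm wide; open, the fingers measure 130 mm over their backs; the gripper's body (75 mm by 190 mm) begins 47 mm behind the grasp point.
Start: joints at [1.197, 0.434, 0.025, 1.573, -0.012, 1.134, -0.075], TCP at [0.167, -0.602, 0.246] pointing down, gripper open.
Joint ranges: [-2.62, 2.62], [-0.44, 2.09], [-1.27, 1.32], [0.08, 2.57], [-1.32, 4.46], [0.12, 2], [-2.74, 2.74]. Speed limits (rad/s): [2.22, 2.22, 3.01, 3.01, 3.14, 3.14, 3.14].

## Interface

Orientations are given as a rotation vector (axis times angle).
In Python, from cell import monitor, imaging, workorder, outline_of gives the robot as it stands.
- The arm moves only by the tool move_arm, never from a script. Its argument "series" is a list of rows, each a list of 6 numbers: the shift along the world's x, y, z in cm, then the turn, a rotation vector about the world's x, y, z in degrees. A call has 1 to 8 rows; each row shifts and turns the commanded pose from where the row before left it; what a row does not reach is not made up. A row lasts 1/10 s, in which the tool goes at most 50 mm and 8.59 degrees, less where a joint would pass 70% of its speed; a pose out of reach is approached as far as the arm can. A call with a gripper value outside its range is refused whole. "grip" is the opening, from 0 (shut) to 1 (fully open), set as the call begins (left out, the last holds). The fingers move at their own pace and stop on an object; "force" is the grip in N (left out, the last holds). Time passes only in rows, so rows that do not move let the fingers close. It gives the time, the measured TCP pose, the force and the opening at its end, in the units of the state.
- monitor.observe(): the state, without advancing time (a new reading comes with each control period).
- imaging.get_image(name): name is "scene" or "top" or "wrist"; returns a dict with "color" (384x512x3 uint8, red, green, blue), "fx", "fy", "cx", "cy" (pixels), "rvec" (rotation vector, rad) and "tvec" (3), from world to camera coordinates, as OpenCV has them; the wrist camera has in their place "mount" (4x4, takes a point from camera to tool coordinates, whose origin is the TCP and whose axes are the flange's). Camera axes: x right, y down, z forward; pixel columns grow to the right and rows downward; lengths in m; the calibration is good to about 2 mm. A picture is of the moment at which its call begins: read the wrist's pose just before it. There is no depth.
- workorder.sign_off(): hands the job in, once; it reports no verdict.
Trained networks look in the newest picture that a camera, given by its name, has taken for a name from the list of things; names that differ only in an ending like _2 or _b are one class to them, and where a whole thing is asked for, a point or a joint stands for the part that bears it (a point fixed in the world has none). Each returns a list of dicts, best first, with "p" (0 to 1); they miss things now and then, are a little off and sometimes report something else, mostly with a low value. They report only what shows in the picture. A call takes as long as a camera call. They do not tell look-alikes from the thing itself.
- outline_of(camera, thing): "mask" (384x512 bool, what is visible of it) and "rect" ([left, top, width, height] in pixels, round what is visible of it).
The state is a dict: "clock": time; "joints": joint angles; "dq": joint speeds; "joint_efforts": joint torques, N m; "position": TCP position; "ee_rot": TCP orientation; "force": force on the tool from outside, world axes, zero at the start; "ft_torque": the same for the moment, N m; "width": opening from 0.0 (shut) to 1.0 (fully open).
Only numpy, scipy, OpenCV 4.12 (cv2) and the standard library are available. Lean on these libraries where they do the work, as an engineer would, in place of code of your own. Each camera call takes 0.05 s, during which the arm holds its last target. There are 200 camera calls.

## Task

The teal hand stamp has set: lift it by its grip out of its open casting mould and stand it, foot down, in the empty bay of the wooden tray, next to the black stamp. Lower it to the floor of the bay before you let go of it. Leave the red and the cream stamps sitting in their moulds.

Things in the scene. Friction and masses are not known exactly. Their poses are not given: they have to be found in the camera images.
- stamp_teal: Teal resin hand stamp, 70-120 g. Foot 54 x 38 mm (its x, y), 18 mm high; above it a neck 22 mm across, then an upright round grip 26 mm across from 42 to 68 mm above the underside; top at 74 mm. Origin: centre of the underside; z up along the grip. Starts loose (2.5 mm play a side) in the open-topped cavity, 14 mm deep, of a mould; the cavity's floor, so its origin, is 10 mm above the desk.
- stamp_red: Red stamp of the same shape, origin and axes, in a mould of its own; it stays there. Each of the three moulds is an aluminium block 100 x 84 x 24 mm, fixed to the desk.
- stamp_cream: Cream stamp of the same shape, origin and axes, in a mould of its own; it stays there. The three moulds stand in a rough row across the desk (along y), in any order, at least 120 mm between the stamps' centres.
- bay (a point): Centre of the floor of the empty bay of a fixed wooden tray, 5 mm above the desk; z up. Tray 210 x 106 mm (its x, y), walls 5 mm thick, tops 20 mm above the desk; a cross wall makes two bays about 97 x 96 mm inside. The empty one is nearer the robot; the other, centred 100 mm towards this point's +x, holds a black stamp of the same shape.
Not all that is in view belongs to the job. What is shaped like the stamp_teal but blue or green is not meant. Of the things that look like the part that bears bay, the smaller one is meant.

How it is judged:
By the outcome, as a careful person would: the job done as asked, in the order asked, and still so for the second after the job is handed in, with the robot touching nothing.
It also fails if it takes over 40 s, if anything falls off the work surface, if the arm or the gripper's body presses on something with over 40 N, if the wrist force passes 120 N, or if a joint passes its speed limit or range.

## Working session

There is one attempt and no reset: what is moved stays moved. The work goes in short steps, Python scripts to look and compute and a tool call to move; the robot and the scene stay as the last step left them, time stands still between calls to the robot, and variables do not carry over. Pictures are saved under pics/ and viewed, about 8 in all and at most 12, crops included, and the job is handed in when it is done.

Besides the shell and the picture viewer there is one more tool, called as name([rows], argument=value, ...), one row to a line, values as JSON. move_arm: Moves the arm, as the interface text tells. Its arguments: {"type":"object","properties":{"series":{"type":"array"},"grip":{"type":"number"},"force":{"type":"number"}},"required":["series"]}

```bash
ls; mkdir -p pics
python3 - <<'E'
from cell import monitor, imaging, outline_of
import cv2, numpy as np
s=monitor.observe(); print({k:np.round(v,3) for k,v in s.items()})
ims=[]
for n in ("scene","top"):
    d=imaging.get_image(n); ims.append(d["color"]); print(n,d["fx"],d["cx"],d["cy"],np.round(d["rvec"],3),np.round(d["tvec"],3))
    for t in ("stamp_teal","stamp_red","bay"):
        print(t,[(round(o["p"],2),np.round(o["rect"]).tolist()) for o in outline_of(n,t)])
    cv2.imwrite(f"pics/{n}0.png",cv2.resize(d["color"][:,:,::-1],(800,600)))
E
```

```text
pics
{'clock': np.float64(0.0), 'joints': array([ 1.197,  0.435,  0.025,  1.574, -0.012,  1.134, -0.075]), 'dq': array([-0.   ,  0.001, -0.   , -0.002, -0.002, -0.001, -0.002]), 'joint_efforts': array([ 1.0000e-03, -6.6784e+01,  9.8600e-01, -3.1446e+01, -6.0000e-02,
        4.3000e-02,  0.0000e+00]), 'position': array([ 0.167, -0.602,  0.245]), 'ee_rot': array([-3.111e+00, -4.240e-01,  1.000e-03]), 'force': array([ 0.279, -0.665, -0.159]), 'ft_torque': array([0.002, 0.082, 0.016]), 'width': np.float64(1.001)}
scene 377.7664840457131 260.8664312815725 193.90483432789296 [ 2.117  0.903 -0.454] [-0.275 -0.136  1.167]
stamp_teal [(0.86, [154.0, 263.0, 27.0, 39.0]), (0.75, [138.0, 222.0, 29.0, 36.0]), (0.6, [193.0, 305.0, 34.0, 41.0])]
stamp_red [(0.63, [248.0, 214.0, 24.0, 34.0])]
bay [(0.72, [250.0, 117.0, 101.0, 48.0]), (0.66, [349.0, 164.0, 91.0, 54.0])]
top 437.3558380948367 259.65719326121285 192.0687917201968 [ 2.176 -2.042  0.206] [-0.008  0.438  1.164]
stamp_teal [(0.87, [342.0, 232.0, 25.0, 22.0]), (0.7, [361.0, 143.0, 20.0, 20.0]), (0.63, [362.0, 182.0, 22.0, 22.0])]
stamp_red [(0.76, [283.0, 169.0, 16.0, 28.0])]
bay [(0.78, [143.0, 103.0, 46.0, 77.0]), (0.64, [120.0, 197.0, 65.0, 110.0])]
```

View pics/scene0.png

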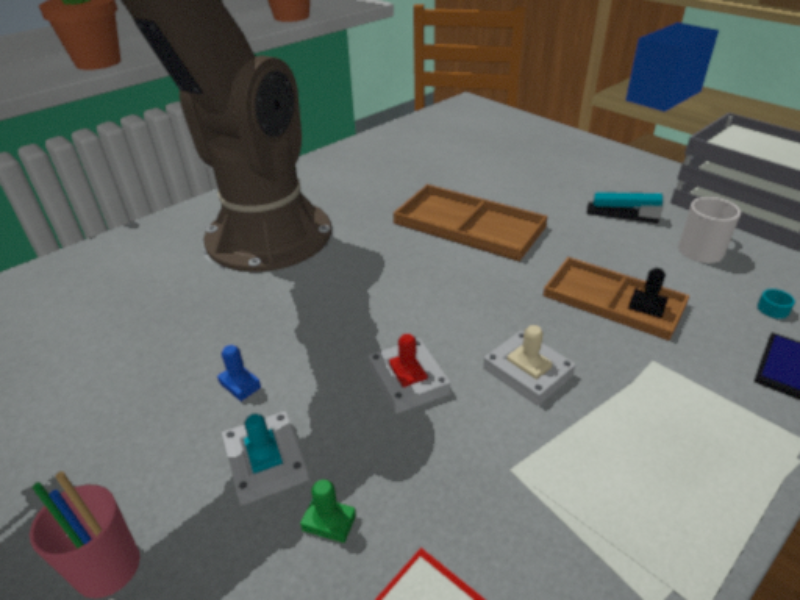

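View pics/top0.png

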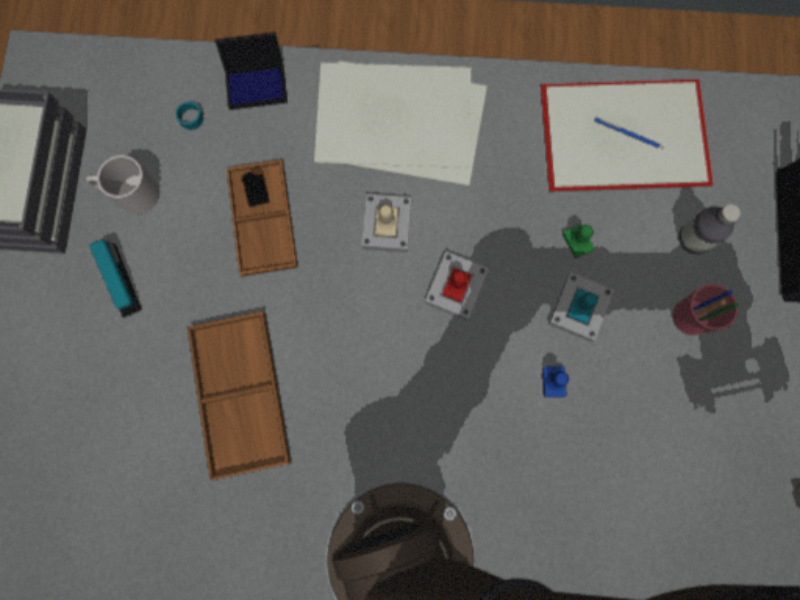

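Scene (800×600 views): the look-alikes for the teal stamp in the top view are blue at (556,380), green at (578,238) and teal in a mould at (583,305). I choose the teal one. The tray is the smaller one at (262,215), and its empty bay is the lower half, nearer the robot, at about (266,245). Now I'll measure these and take one close crop.

```bash
cat > h.py <<'E'
from cell import monitor, imaging, outline_of
import cv2, numpy as np
from scipy.spatial.transform import Rotation as R
def cam(d,s=None):
    """K, R, t world->camera"""
    K=np.array([[d["fx"],0,d["cx"]],[0,d["fy"],d["cy"]],[0,0,1]])
    if "mount" in d:
        T=np.eye(4);T[:3,:3]=R.from_rotvec(s["ee_rot"]).as_matrix();T[:3,3]=s["position"]
        W=np.linalg.inv(T@d["mount"]); return K,W[:3,:3],W[:3,3]
    return K,R.from_rotvec(d["rvec"]).as_matrix(),np.array(d["tvec"])
def at_z(C,uv,z):
    K,r,t=C; uv=np.atleast_2d(uv).astype(float)
    ray=np.c_[uv,np.ones(len(uv))]@np.linalg.inv(K).T@r; o=-r.T@t
    return o+ray*((z-o[2])/ray[:,2])[:,None]
def proj(C,P):
    K,r,t=C; q=(np.atleast_2d(P)@r.T+t)@K.T; return q[:,:2]/q[:,2:]
E
python3 - <<'E'
from h import *
d=imaging.get_image("top"); C=cam(d)
hsv=cv2.cvtColor(d["color"],cv2.COLOR_RGB2HSV)
for o in outline_of("top","stamp_teal"):
    m=o["mask"]; c=np.argwhere(m).mean(0)[::-1]; print("stamp",round(o["p"],2),c.round(1),np.median(hsv[m],0),at_z(C,c,.05).round(3))
for o in outline_of("top","bay"):
    m=o["mask"].astype(np.uint8); r=cv2.minAreaRect(cv2.findNonZero(m)); b=at_z(C,cv2.boxPoints(r),.02)
    e=np.diff(np.r_[b,b[:1]],axis=0)[:,:2]; print("tray",r,b.mean(0).round(3),np.linalg.norm(e,axis=1).round(3),np.degrees(np.arctan2(e[:,1],e[:,0])).round(1)); print(b.round(3).tolist())
for n in("red","cream"):
  for o in outline_of("top","stamp_"+n): c=np.argwhere(o["mask"]).mean(0)[::-1];print(n,o["p"],c,at_z(C,c,.05).round(3))
im=d["color"][:,:,::-1]
a=cv2.resize(im[150:230,330:420],None,fx=5,fy=5,interpolation=3); b=cv2.resize(im[95:185,135:200],(400*65//90,400),interpolation=3)
cv2.imwrite("pics/crop1.png",np.hstack([a,b]))
s=monitor.observe(); w=imaging.get_image("wrist"); print(w["mount"].round(3).tolist(),w["fx"])
E
```

```text
stamp 0.74 [354.1 244.2] [111. 185. 109.] [[ 0.31  -0.242  0.05 ]]
stamp 0.51 [370.1 153.5] [ 66. 152.  82.] [[ 0.566 -0.282  0.05 ]]
stamp 0.49 [371.8 195.9] [ 94. 186.  69.] [[ 0.445 -0.288  0.05 ]]
tray ((151.43753051757812, 253.47238159179688), (99.69094848632812, 53.758453369140625), 80.18070220947266) [0.255 0.306 0.02 ] [0.15  0.275 0.143 0.274] [ -76.3 -164.4  103.3   17. ]
[[0.369, 0.418, 0.02], [0.404, 0.272, 0.02], [0.14, 0.198, 0.02], [0.107, 0.338, 0.02]]
tray ((166.99447631835938, 139.38201904296875), (72.82820129394531, 37.937313079833984), 83.23382568359375) [0.583 0.298 0.02 ] [0.111 0.222 0.108 0.222] [ -79.2 -168.   100.6   13. ]
[[0.681, 0.377, 0.02], [0.702, 0.268, 0.02], [0.484, 0.221, 0.02], [0.465, 0.327, 0.02]]
red 0.82 [291.66181818 182.77454545] [[ 0.468 -0.067  0.05 ]]
cream 0.81 [247.43231441 141.15283843] [[0.58  0.064 0.05 ]]
[[0.0, -0.963, -0.269, 0.073], [1.0, 0.0, -0.0, 0.001], [0.001, -0.269, 0.963, -0.138], [0.0, 0.0, 0.0, 1.0]] 334.8690263913424
```

View pics/crop1.png

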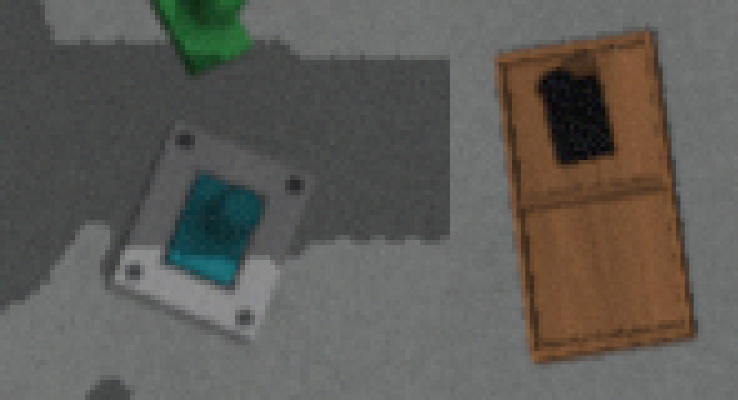

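The crop shows the teal stamp in its mould at about (215,225) and the empty bay, lower right, at about (610,270). Now I'll move above the stamp and turn towards the mould's axis.

move_arm([
  [3,3.4,0,0,0,-4],
  [3,3.4,0,0,0,-4],
  [3,3.4,0,0,0,-4],
  [3,3.4,0,0,0,-4],
  [3,3.4,0,0,0,-4],
  [3,3.4,0,0,0,-4],
  [3,3.4,0,0,0,-4],
  [3,3.4,0,0,0,-4],
], grip=1)

```text
clock: 1.5
position: [0.4082, -0.3288, 0.246]
ee_rot: [3.108, -0.455, 0.001]
force: [1.1, -0.5, -0.5]
width: 1.001
```

move_arm([
  [2,2.2,-1,0,0,0],
  [1.8,2,-1,0,0,0],
  [0,0,0,0,0,0],
  [0,0,0,0,0,0],
])

```text
clock: 1.9
position: [0.4452, -0.288, 0.2256]
ee_rot: [3.109, -0.448, -0.001]
force: [-0.7, -1.1, 0.7]
width: 1.004
```

```bash
cat > look.py <<'E'
from h import *
import sys
s=monitor.observe(); d=imaging.get_image("wrist"); C=cam(d,s)
r=R.from_rotvec(s["ee_rot"]).as_matrix()
print(s["clock"],s["position"].round(4),"toolx yaw",np.degrees(np.arctan2(r[1,0],r[0,0])).round(1),"z",r[:,2].round(3),"w",s["width"],s["force"].round(1))
im=d["color"][:,:,::-1].copy(); hsv=cv2.cvtColor(d["color"],cv2.COLOR_RGB2HSV)
E
cat > l1.py <<'E'
from look import *
m=((abs(hsv[...,0].astype(int)-94)<8)&(hsv[...,1]>110)).astype(np.uint8)
n,l,st,ce=cv2.connectedComponentsWithStats(m); i=1+st[1:,4].argmax(); print(st[i],ce[i])
for o in outline_of("wrist","stamp_teal"): print(round(o["p"],2),o["rect"],np.median(hsv[o["mask"]],0), at_z(C,np.argwhere(o["mask"]).mean(0)[::-1],.05).round(3))
cv2.imwrite("pics/wrist1.png",cv2.resize(im,(768,576)))
E
python3 l1.py
```

```text
1.9 [ 0.4452 -0.288   0.2256] toolx yaw -16.4 z [-0.001  0.    -1.   ] w 1.0041938535728223 [-0.7 -1.1  0.7]
[ 248  131   40   55 1963] [267.15741212 157.91085074]
0.7 [244.1, 251.4, 40.9, 68.6] [111. 209.  81.] [[ 0.322 -0.255  0.05 ]]
0.58 [190.9, 3.0, 67.7, 67.8] [ 66. 210.  72.] [[ 0.572 -0.293  0.05 ]]
```

View pics/wrist1.png

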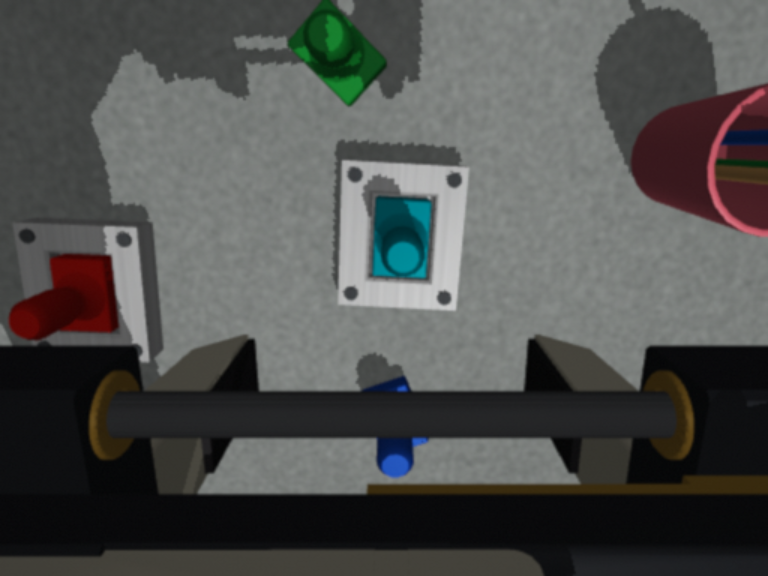

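The wrist picture shows the teal stamp in its mould: cap at (404,256), foot corners at (376,196), (432,200), (428,281) and (370,276). Blue, green and red are clearly separate.

Run:
```python
from look import *
k=512/768
print("cap",at_z(C,[404*k,256*k],.084))
f=at_z(C,np.array([[376,196],[432,200],[428,281],[370,276]])*k,.028); print("foot",f.mean(0),np.linalg.norm(np.diff(f,axis=0),axis=1))
m=at_z(C,np.array([[355,174],[455,180],[444,298],[350,293]])*k,.024); print("holes",m.mean(0))
for a,b in((f[3],f[0]),(f[2],f[1]),(m[3],m[0]),(m[2],m[1])): print(np.degrees(np.arctan2(*(b-a)[[1,0]])))
```

```text
2.0 [ 0.4445 -0.2894  0.2261] toolx yaw -16.6 z [ 0.    -0.001 -1.   ] w 0.9983717567312991 [-0.4 -0.2  1.1]
cap [[ 0.45322092 -0.30019385  0.084     ]]
foot [ 0.45269804 -0.29975059  0.028     ] [0.03723334 0.05573359 0.04033847]
holes [ 0.45271884 -0.29945991  0.024     ]
-21.35581592053971
-18.159453153664973
-20.125747967148477
-20.039462563210073
```

move_arm([
  [0.8,-1.1,-2,0,0,-3.5],
  [0,0,-3,0,0,0],
  [0,0,-3,0,0,0],
  [0,0,-3,0,0,0],
  [0,0,-2.1,0,0,0],
  [0,0,-2,0,0,0],
  [0,0,-1,0,0,0],
  [0,0,0,0,0,0],
], grip=1)

```text
clock: 2.85
position: [0.4521, -0.2997, 0.0639]
ee_rot: [-3.093, 0.547, 0.003]
force: [-0.7, -0.7, 0.1]
width: 1.001
```

move_arm([
  [0,0,0,0,0,0],
  [0,0,0,0,0,0],
  [0,0,0,0,0,0],
  [0,0,0,0,0,0],
  [0,0,0,0,0,0],
  [0,0,0,0,0,0],
  [0,0,0,0,0,0],
  [0,0,0,0,0,0],
], grip=0, force=20)

```text
clock: 3.65
position: [0.4532, -0.2992, 0.0647]
ee_rot: [3.094, -0.545, -0.0]
force: [-0.1, -0.2, 0.1]
width: 0.352
```

move_arm([
  [0,0,0,0,0,0],
  [0,0,0,0,0,0],
  [0,0,0,0,0,0],
])

```text
clock: 3.95
position: [0.453, -0.2992, 0.0646]
ee_rot: [-3.094, 0.545, 0.0]
force: [0.6, -0.9, -1.4]
width: 0.275
```

move_arm([
  [0,0,0.5,0,0,0],
  [0,0,1,0,0,0],
  [0,0,1,0,0,0],
  [0,0,2,0,0,0],
  [0,0,3,0,0,0],
  [0,0,3,0,0,0],
  [0,0,0,0,0,0],
])

```text
clock: 4.65
position: [0.4554, -0.3005, 0.1747]
ee_rot: [3.091, -0.545, 0.012]
force: [0.8, -0.7, -0.9]
width: 0.278
```

Run:
```python
from look import *
t=imaging.get_image("top"); s1=imaging.get_image("scene")
a=cv2.resize(im,(512,384)); b=cv2.resize(s1["color"][200:340,110:260,::-1],(288,384*1))
cv2.imwrite("pics/lift.png",np.hstack([a,b]))
```

```text
4.65 [ 0.4554 -0.3005  0.1747] toolx yaw -20.0 z [ 0.007 -0.004 -1.   ] w 0.2780888891980413 [ 0.8 -0.7 -0.9]
```

View pics/lift.png

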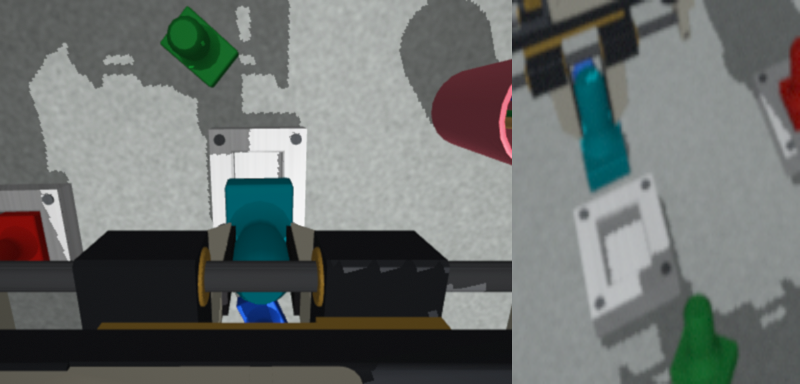

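The stamp is lifted upright in the jaws, seen at (260,230), and its mould is empty. I'll carry it to short of the bay and look at the bay with the wrist camera.

move_arm([
  [0,1,2,0,0,0],
  [0,3,2,0,0,2],
  [0,4,0,0,0,3],
  [0,4,0,0,0,3],
  [0,4,0,0,0,3],
  [0,4,0,0,0,3],
  [0,4,0,0,0,3],
  [0,4,0,0,0,3],
])

```text
clock: 5.6
position: [0.4521, -0.0177, 0.2088]
ee_rot: [3.142, 0.004, -0.003]
force: [1.0, 0.7, -1.2]
width: 0.275
```

move_arm([
  [0,4,0,0,0,3],
  [0,4,0,0,0,3],
  [0,4,0,0,0,3],
  [0,4,0,0,0,3],
  [0,4,0,0,0,0],
  [0,4,0,0,0,0],
  [0,3,0,0,0,0],
  [0,2,0,0,0,0],
])

```text
clock: 6.4
position: [0.4519, 0.2731, 0.2086]
ee_rot: [-3.124, -0.333, 0.003]
force: [0.0, 0.2, -1.5]
width: 0.281
```

move_arm([
  [0,0,0,0,0,0],
  [0,0,0,0,0,0],
  [0,0,0,0,0,0],
])

```text
clock: 6.7
position: [0.4531, 0.2693, 0.209]
ee_rot: [3.123, 0.327, -0.002]
force: [0.8, -0.9, -0.5]
width: 0.276
```

Run:
```python
from look import *
cv2.imwrite("pics/bay1.png",cv2.resize(im,(768,576)))
a=np.radians(12.5)
print(proj(C,[[.534,.287,.005]])*1.5)
```

```text
6.7 [0.4531 0.2693 0.209 ] toolx yaw 11.9 z [-0.001 -0.001 -1.   ] w 0.27602427618569486 [ 0.8 -0.9 -0.5]
[[388.96381984 127.30894543]]
```

View pics/bay1.png

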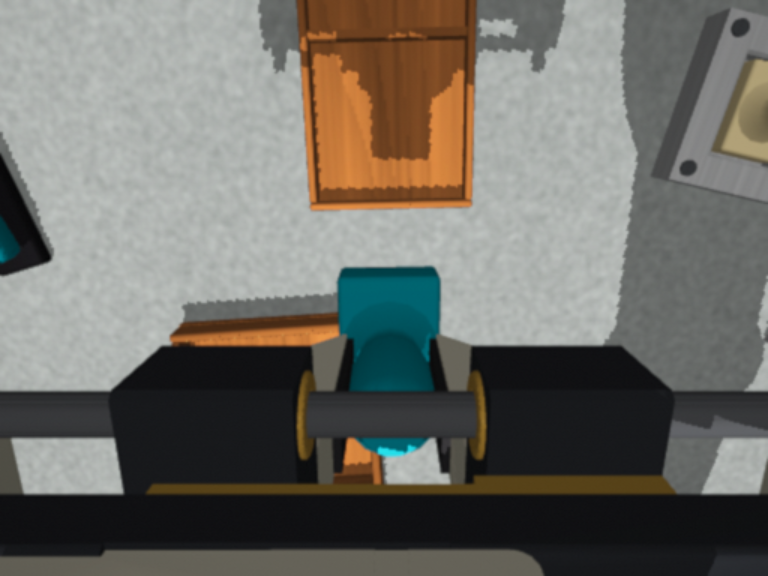

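The bay is empty. Its near outer top corners are at (311,209) and (471,206), and the cross wall is at (303,38) to (475,36).

Run:
```python
from look import *
p=at_z(C,np.array([[311,208],[471,206],[475,37],[303,40]])/1.5,.02); print(p.round(4),p.mean(0))
a=p[:2].mean(0); b=p[2:].mean(0); u=(b-a)/np.linalg.norm(b-a); print(np.linalg.norm(b-a),np.linalg.norm(p[0]-p[1]),np.degrees(np.arctan2(u[1],u[0])))
c=a+u*.0535; print("bay",c,"move cm",(c-s["position"])*100)
```

```text
6.75 [0.4532 0.2693 0.2093] toolx yaw 11.9 z [-0.001 -0.001 -1.   ] w 0.27822982660378676 [ 0.5  0.6 -0.4]
[[0.4745 0.3261 0.02  ]
 [0.4972 0.2248 0.02  ]
 [0.5946 0.2474 0.02  ]
 [0.5718 0.3471 0.02  ]] [0.53451576 0.2863377  0.02      ]
0.0998181461401677 0.10377265501990977 12.623698759313259
bay [0.53801988 0.28712248 0.02      ] move cm [  8.47806694   1.78279262 -18.926685  ]
```

move_arm([
  [4,0.8,0,0,0,0.7],
  [4,0.8,0,0,0,0],
  [0.5,0.2,-2,0,0,0],
  [0,0,-4,0,0,0],
  [0,0,-4,0,0,0],
  [0,0,-2.5,0,0,0],
  [0,0,-1,0,0,0],
  [0,0,-0.8,0,0,0],
])

```text
clock: 7.6
position: [0.5384, 0.2882, 0.0664]
ee_rot: [3.122, 0.346, -0.0]
force: [-0.2, -0.1, 0.3]
width: 0.281
```

move_arm([
  [0,0,0,0,0,0],
  [0,0,0,0,0,0],
  [0,0,0,0,0,0],
])

```text
clock: 7.9
position: [0.5389, 0.2892, 0.0682]
ee_rot: [-3.121, -0.348, -0.003]
force: [1.0, -0.5, -2.0]
width: 0.275
```

move_arm([
  [0,0,-0.4,0,0,0],
  [0,0,-0.2,0,0,0],
  [0,0,0,0,0,0],
  [0,0,-0.1,0,0,0],
  [0,0,0,0,0,0],
  [0,0,0,0,0,0],
])

```text
clock: 8.5
position: [0.5381, 0.2888, 0.0597]
ee_rot: [3.122, 0.348, -0.0]
force: [-0.8, -0.3, -0.5]
width: 0.279
```

move_arm([
  [0,0,-0.1,0,0,0],
  [0,0,0,0,0,0],
  [0,0,0,0,0,0],
])

```text
clock: 8.8
position: [0.5383, 0.2892, 0.0593]
ee_rot: [-3.122, -0.348, -0.001]
force: [-1.4, 0.1, 5.5]
width: 0.274
```

The upward force has jumped to 5.5 N at the expected height (TCP 59 mm), so the foot is on the floor. I'll let go and rise.

move_arm([
  [0,0,0,0,0,0],
  [0,0,0,0,0,0],
  [0,0,0,0,0,0],
  [0,0,0,0,0,0],
  [0,0,0,0,0,0],
  [0,0,0,0,0,0],
  [0,0,0,0,0,0],
  [0,0,0,0,0,0],
], grip=1)

```text
clock: 9.6
position: [0.5382, 0.2888, 0.0587]
ee_rot: [3.122, 0.348, 0.0]
force: [0.1, 0.7, 1.1]
width: 0.924
```

move_arm([
  [0,0,1,0,0,0],
  [0,0,2,0,0,0],
  [0,0,3,0,0,0],
  [0,0,4,0,0,0],
  [0,0,4,0,0,0],
  [-4,-1,0,0,0,0],
  [-4,-1,0,0,0,0],
  [0,0,0,0,0,0],
])

```text
clock: 10.4
position: [0.4529, 0.2676, 0.1994]
ee_rot: [3.12, 0.353, -0.004]
force: [0.7, 0.2, 0.6]
width: 1.0
```

Run:
```python
from look import *
s1=imaging.get_image("scene")["color"][:,:,::-1]
cv2.imwrite("pics/end.png",np.hstack([cv2.resize(im,(400,300)),cv2.resize(s1,(400,300))]))
```

```text
10.4 [0.4529 0.2676 0.1994] toolx yaw 12.9 z [-0.002 -0.002 -1.   ] w 0.9998635065430268 [0.7 0.2 0.6]
```

View pics/end.png

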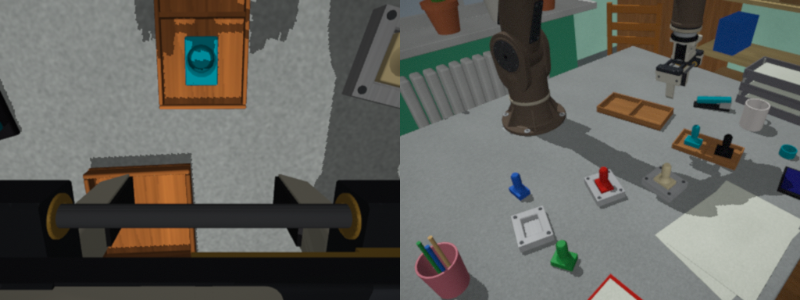

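The teal stamp stands upright in the bay at (202,60), next to the black one. Red and cream are still in their moulds and the gripper is clear.

```bash
python3 -c "
from cell import workorder; print(workorder.sign_off())"
```

```text
the job is handed in; nothing more can be done
None
```

The teal stamp is standing foot down in the empty bay of the smaller tray, next to the black stamp. I handed the job in at about 10.5 s on the robot's clock.

- **Lift and carry:** I gripped the stamp by its round grip at 20 N, lifted it straight out of its mould and carried it over the red and cream stamps.
- **Placing:** I lowered it into the bay until the floor pushed back with about 5.5 N. The tool centre was then at 59 mm, within 1 mm of the expected height. Only then did I let go and move clear.
- **Last checks:** The final wrist and scene pictures show it upright near the middle of the bay, the red and cream stamps still in their moulds, and the gripper open and clear.
- **Failures:** In the close wrist picture the network missed the teal stamp and reported only the blue and green ones. I located it there from its cap, foot and mould holes instead, and those agreed to about 1 mm.

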